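# Turn over the stacked pair of short jars in its turning stand

### The arm

A 6-joint arm with a two-finger parallel gripper is mounted at the origin on a cart in front of the work surface, level with it; the furniture and walls round the work are solid. World frame = base frame: x ahead of the robot, y to its left, z up, the work surface at z = 0. Lengths are in m, angles in degrees, forces in N, time in s.
With the tool pointing down it reaches from about 0.375 to 0.9 m from the base axis. Payload 3.1 kg.
Tool frame: the origin (TCP) lies midway between the tips of the shut fingers; the grasp point (between the pads) lies 19 mm behind it; z points along the fingers, y is the line along which they close (so a half turn about z gives the same grasp; the last joint's range is limited). The gripper opens to 87 mm and grips with 3 to 60 N. Pads are 19 mm wide; open, the fingers measure 117 mm over their backs; the gripper's body (75 mm by 190 mm) begins 51 mm behind the grasp point.
Start: joints at [66.434, 30.224, 82.088, -0, 67.689, -10.227], TCP at [0.144, 0.608, 0.223] pointing down, gripper open.
Joint ranges: [-176.69, 176.69], [-43.24, 126.21], [12.49, 139.97], [-82, 262], [0, 151.66], [-163.58, 163.58]. Speed limits (degrees/s): [159.86, 159.86, 180, 180, 180, 180].

### API

Orientations are given as a 3x3 rotation matrix whose columns are the frame's x, y, z axes.
In Python, from rig import read_state, optics, bot gives the robot as it stands. The module is installed in compiled form; this text tells all that it offers.
- The arm moves only by the tool send_rows, never from a script. Its argument "commands" is a list of rows, each a list of 7 numbers: the turn, a rotation vector about the tool's x, y, z in units of 5 degrees (1.0 is 5 degrees), then the shift along the tool's x, y, z in units of 30 mm (1.0 is 30 mm), then the opening, from 0 (shut) to 1 (fully open). In form: [[rx, ry, rz, tx, ty, tz, gripper], ...]. A call has 1 to 20 rows; each row is the pose to reach, as a shift and turn from the pose commanded when the call began, along the tool's axes at that moment; what a row does not reach only later rows make up. A row lasts 1/12 s, in which the tool goes at most 41.7 mm and 7.16 degrees, less where a joint would pass 70% of its speed; a pose out of reach is approached as far as the arm can. A call with a gripper value outside its range is refused whole. The fingers move at their own pace and stop on an object; the grip force is fixed at half the most. Time passes only in rows, so rows that repeat a pose let the fingers close. It gives the time, the measured TCP pose, the force, the opening and the grip force at its end, in the units of the state.
- read_state(): the state, without advancing time (a new reading comes with each control period).
- optics.capture(name): name is "scene" or "top" or "wrist"; returns a dict with "image" (420x560x3 uint8, blue, green, red), "intrinsics" (3x3 intrinsics, pixels), "k1" (the pictures are not rectified: a ray, as slopes to the right and down, at radius r is drawn at 1 + k1 r^2 times it, then the intrinsics apply), "extrinsics" (4x4, takes a point from world to camera coordinates); the wrist camera has in their place "T_tool_cam" (4x4, takes a point from camera to tool coordinates, whose origin is the TCP and whose axes are the flange's). Camera axes: x right, y down, z forward; pixel columns grow to the right and rows downward; lengths in m; the calibration is good to about 2 mm. A picture is of the moment at which its call begins: read the wrist's pose just before it. There is no depth.
- bot.hand_in(): hands the job in; it is judged then, once.
The state is a dict: "time_s": time; "joint_positions": joint angles; "qvel": joint speeds; "tau": joint torques, N m; "position": TCP position; "tcp_rot": TCP orientation; "force": force on the tool from outside, world axes, zero at the start; "moment": the same for the moment, N m; "opening": opening from 0.0 (shut) to 1.0 (fully open); "grasp_force": force on a finger pad.
Only numpy, scipy, OpenCV 4.12 (cv2) and the standard library are available. Lean on these libraries where they do the work, as an engineer would, in place of code of your own. Each camera call takes 0.05 s, during which the arm holds its last target. There are 200 camera calls.

### The job

One of the two turning stands holds two short jars with dark seal strips, stacked one on the other, whose contents have settled. Take that stand's red crank knob and swing it smoothly from left to right, up and over to the far stop, so that the pair is turned over together: both jars upside down and the lower one on top. Let go, and leave the other stand, with the single tall jar in it, as it is.

Things in the scene. Friction and masses are not known exactly. Their poses are not given: they have to be found in the camera images.
- pair_stand: fixed turning stand, holding the two stacked short jars: plywood base 190x130x12 mm, two blue posts, 130 mm tall in all, between them a wood-and-rod cage (78x80x163) turning end over end about the stand's y axis, 108 mm above the origin. Origin: centre of the base's underside; -y towards the robot (within 0.3 rad), x to the robot's right, z up. Left or right of the other stand
- pair_stand_grip (a point): centre of the red crank knob of the stand with the two short jars: 22 mm in diameter, 28 long along the stand's y, free to spin on its pin, so a pinch from above can carry it round without turning the hand. 80 mm from the axis, 116 mm to the -y side of the stand's centre (robot's side); crank arm 10 mm beyond its +y end. Starts level with the axis, on its left (-x)
- pair_stand_cage (a joint): cage angle of the stand with the two short jars, rad: 0 = start, crank to the robot's left; grows as the knob goes up and over the top; 3.14 = far stop, crank to the robot's right, cage upside down. Turns easily (under 0.2 N m), damped; past the top the crank's weight lets it sink slowly to the far stop
- jar_low: short jar, 63 mm in diameter, 75 mm tall, wide greenish-grey lid with a dark seal strip, 0.2 kg; the one that starts at the bottom of the pair. Origin: centre of its underside (glass bottom); z points from bottom to lid. Held in the cage with 3 mm of play.
- jar_high: short jar, 63 mm in diameter, 75 mm tall, wide greenish-grey lid with a dark seal strip, 0.2 kg; the one that starts on top of the pair. Origin: centre of its underside (glass bottom); z points from bottom to lid. Held in the cage with 3 mm of play.
- single_stand: fixed turning stand, holding one tall jar (63x146 mm, blue tape on lid): plywood base 190x130x12 mm, two blue posts, 130 mm tall in all, between them a wood-and-rod cage (78x80x163) turning end over end about the stand's y axis, 108 mm above the origin. Origin: centre of the base's underside; -y towards the robot (within 0.3 rad), x to the robot's right, z up. Left or right of the other stand
- single_stand_cage (a joint): cage angle of the single tall jar's stand (leave at 0), rad: 0 = start, crank to the robot's left; grows as the knob goes up and over the top; 3.14 = far stop, crank to the robot's right, cage upside down. Turns easily (under 0.2 N m), damped; past the top the crank's weight lets it sink slowly to the far stop
Mind the look-alikes: they are no part of the job. What is shaped like the jar_high but blue or pink is not meant. What is shaped like the jar_low but green or turquoise is not meant.

How it is judged:
By the outcome, as a careful person would: the job done as asked, in the order asked, and still so for the second after the job is handed in, with the robot touching nothing.
It also fails if it takes over 40 s, if anything falls off the work surface, if the arm or the gripper's body presses on something with over 40 N, if the wrist force passes 120 N, or if a joint passes its speed limit or range.

## Working session

There is one attempt and no reset: what is moved stays moved. The work goes in short steps, Python scripts to look and compute and a tool call to move; the robot and the scene stay as the last step left them, time stands still between calls to the robot, and variables do not carry over. Pictures are saved under pics/ and viewed, at most 10 in all, crops included, and the job is handed in when it is done.

Besides the shell and the picture viewer there is one more tool, called after ">>>" in YAML: its name, and indented under it one key for each argument. send_rows: Moves the arm, as the interface text tells. Its arguments: {"type":"object","properties":{"commands":{"type":"array","items":{"type":"array","items":{"type":"number"}}}},"required":["commands"]}

```bash
mkdir -p pics; python3 - <<'E'
from rig import read_state, optics
import cv2,pickle
s=read_state();print(s['time_s'],s['position'],s['tcp_rot'])
d={n:optics.capture(n) for n in("scene","top")}
pickle.dump(d,open('d.pkl','wb'))
for n in d: cv2.imwrite(f'pics/{n}0.png',d[n]['image']);print(n,d[n]['intrinsics'],d[n]['k1'],d[n]['extrinsics'])
E
```

```text
0.0 [0.14387253 0.60745889 0.22158755] [[-9.73012419e-01  2.30751200e-01 -8.46770752e-04]
 [ 2.30752456e-01  9.73010506e-01 -1.96445682e-03]
 [ 3.70616070e-04 -2.10683531e-03 -9.99997712e-01]]
scene [[409.73799702   0.         278.75008702]
 [  0.         409.73799702 209.25977077]
 [  0.           0.           1.        ]] -0.04031475949386453 [[-0.72111112 -0.69280259 -0.00482891  0.41414314]
 [-0.32064715  0.33991141 -0.88410725  0.23378165]
 [ 0.6141532  -0.6359912  -0.46725908  0.58491266]
 [ 0.          0.          0.          1.        ]]
top [[498.60810315   0.         288.33829076]
 [  0.         498.60810315 202.33550968]
 [  0.           0.           1.        ]] 0.05787017434198059 [[ 0.01056899 -0.99992131  0.00675744  0.03587872]
 [-0.97730831 -0.01175925 -0.21149513  0.55633089]
 [ 0.21155795 -0.00436881 -0.97735569  0.88666437]
 [ 0.          0.          0.          1.        ]]
```

View pics/scene0.png

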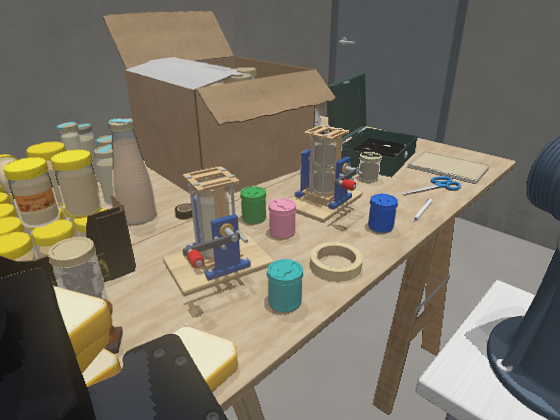

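View pics/top0.png

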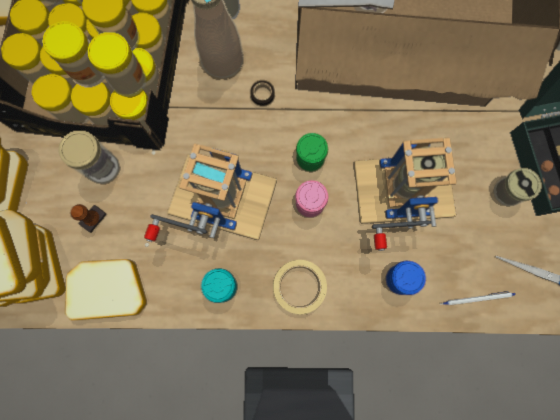

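The scene shows two stands. Knob candidates are the left stand's at top (151,232) / scene (195,258), with a blue-taped lid, and the right stand's at top (380,241) / scene (348,185), with a grey-green lid and dark strip. I'm choosing the right one. Loose look-alikes are the pink (311,198), green (312,151), turquoise (218,285) and blue (407,278) jars. I'll check the choice in a crop and measure.

```bash
cat > h.py <<'E'
import numpy as np,cv2
from scipy.optimize import least_squares
def proj(d,P):
    E=d['extrinsics'];p=np.atleast_2d(P)@E[:3,:3].T+E[:3,3];s=p[:,:2]/p[:,2:]
    s=s*(1+d['k1']*(s**2).sum(1,keepdims=True));K=d['intrinsics'];return s*[K[0,0],K[1,1]]+[K[0,2],K[1,2]]
def onplane(d,uv,z):
    return least_squares(lambda q:(proj(d,[q[0],q[1],z])-uv).ravel(),[.5,0]).x
def red(img,c,r=20):
    h=cv2.cvtColor(img,cv2.COLOR_BGR2HSV);m=((h[...,0]<8)|(h[...,0]>172))&(h[...,1]>170)&(h[...,2]>80)
    v,u=np.nonzero(m);k=np.hypot(u-c[0],v-c[1])<r;return np.array([(u[k].min()+u[k].max())/2,(v[k].min()+v[k].max())/2]),k.sum()
E
python3 - <<'E'
import pickle,cv2,numpy as np
from h import *
d=pickle.load(open('d.pkl','rb'));T,S=d['top'],d['scene']
for ct,cs in(((380,241),(348,185)),((151,232),(195,258))):
    a,n=red(T['image'],ct);b,m=red(S['image'],cs)
    f=least_squares(lambda P:np.r_[(proj(T,P)-a).ravel(),(proj(S,P)-b).ravel()],[.5,0,.1])
    print(a,n,b,m,f.x,f.fun)
a=cv2.resize(T['image'][120:270,330:480],None,fx=4,fy=4,interpolation=3)[:,:400+200]
b=cv2.resize(S['image'][115:225,285:365],(400,550),interpolation=3)[:550]
o=np.zeros((600,800,3),np.uint8);o[:,:440]=cv2.resize(a,(440,600));o[:495,440:]=cv2.resize(b,(360,495));cv2.imwrite('pics/crop.png',o)
E
```

```text
[380.  240.5] 164 [348.5 184. ] 96 [ 0.47760782 -0.12069458  0.1080995 ] [ 0.26347026  0.40664293 -0.60724875 -0.0568704 ]
[151.5 232. ] 168 [195. 256.] 110 [0.48831982 0.28210906 0.11132856] [ 0.06136078  0.06452468 -0.07885659 -0.0187715 ]
```

View pics/crop.png

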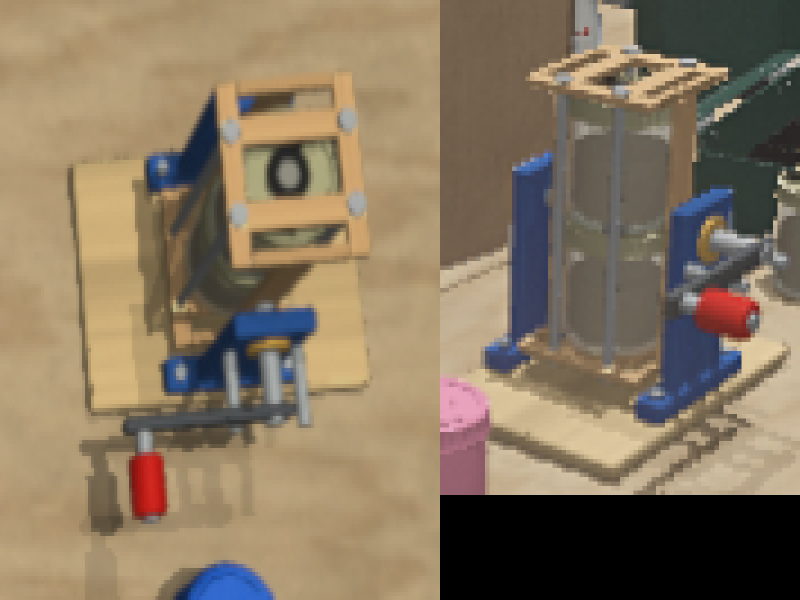

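The crop confirms it: two stacked jars with a dark strip on the lid. The knob is at top pixel (380,240.5), and the front base edge runs from about (361,223) to (455,216).

```bash
cat >> h.py <<'E'
def rel(s,P,head):
    "row for TCP P, tool y heading head(deg), tool straight down, from state s"
    from scipy.spatial.transform import Rotation as R
    h=np.radians(head);y=np.array([np.cos(h),np.sin(h),0]);z=np.array([0,0,-1.]);M=np.c_[np.cross(y,z),y,z]
    A=np.array(s['tcp_rot']);return np.round(np.r_[np.degrees(R.from_matrix(A.T@M).as_rotvec())/5,A.T@(np.array(P)-s['position'])/.03],2)
E
python3 - <<'E'
import pickle
from h import *
from rig import read_state
T=pickle.load(open('d.pkl','rb'))['top']
c=[onplane(T,np.array(p),.012) for p in((361.4,223),(455.5,216.3),(354,161))]
print(c,[np.linalg.norm(c[0]-c[i]) for i in(1,2)])
e=c[1]-c[0];e/=np.linalg.norm(e);n=np.array([-e[1],e[0]])
print('front dir',e,'yaw of -e',np.degrees(np.arctan2(-e[1],-e[0])))
print('centre from base',(c[0]+e*.095+n*.065),'from knob',np.array([.4776,-.1207])+e*.08+n*.116)
hd=np.degrees(np.arctan2(-e[1],-e[0]));s=read_state()
for P in((.38,.35,.25),(.44,.1,.25),(.4776,-.1207,.25)):print(rel(s,P,hd))
E
```

```text
[array([ 0.52610291, -0.10287519]), array([ 0.54190885, -0.28838749]), array([ 0.65360015, -0.09043487])] [np.float64(0.1861844207545928), np.float64(0.12810272355823468)]
front dir [ 0.08489397 -0.99638999] yaw of -e 94.86992771377008
centre from base [ 0.59893319 -0.19201413] from knob [ 0.59997276 -0.1905635 ]
[-0.02 -0.01 -3.64 -9.64 -6.54 -0.94]
[-2.000e-02 -1.000e-02 -3.640e+00 -1.351e+01 -1.419e+01 -9.200e-01]
[-2.000e-02 -1.000e-02 -3.640e+00 -1.642e+01 -2.106e+01 -9.100e-01]
```

>>> send_rows:
  commands:
    - [0,0,-1,-3,-2,-0.9,1]
    - [0,0,-2,-6,-4,-0.9,1]
    - [0,0,-3.64,-9.6,-6.5,-0.9,1]
    - [0,0,-3.64,-9.6,-6.5,-0.9,1]
    - [0,0,-3.64,-9.6,-6.5,-0.9,1]
    - [0,0,-3.64,-9.6,-6.5,-0.9,1]
    - [0,0,-3.64,-9.6,-6.5,-0.9,1]
    - [0,0,-3.64,-9.6,-6.5,-0.9,1]
    - [0,0,-3.64,-9.6,-6.5,-0.9,1]
    - [0,0,-3.64,-9.6,-6.5,-0.9,1]
    - [0,0,-3.64,-13.5,-14.2,-0.9,1]
    - [0,0,-3.64,-13.5,-14.2,-0.9,1]
    - [0,0,-3.64,-13.5,-14.2,-0.9,1]
    - [0,0,-3.64,-13.5,-14.2,-0.9,1]
    - [0,0,-3.64,-13.5,-14.2,-0.9,1]
    - [0,0,-3.64,-13.5,-14.2,-0.9,1]
    - [0,0,-3.64,-13.5,-14.2,-0.9,1]
    - [0,0,-3.64,-16.4,-21,-0.9,1]
    - [0,0,-3.64,-16.4,-21,-0.9,1]
    - [0,0,-3.64,-16.4,-21,-0.9,1]

```text
time_s: 1.77
position: [0.4609, -0.023, 0.2494]
tcp_rot: [[-0.996, -0.087, -0.0], [-0.087, 0.996, 0.001], [0.0, 0.001, -1.0]]
force: [1.6, 0.7, -1.3]
opening: 1.002
grasp_force: 0.0
```

```bash
python3 - <<'E'
from h import *
from rig import read_state,optics
s=read_state();print(s['time_s'],s['position'],s['joint_positions'])
print(rel(s,(.4776,-.1207,.2),94.87))
w=optics.capture('wrist');cv2.imwrite('pics/w.png',w['image'])
E
```

```text
1.7667 [ 0.46085043 -0.02296821  0.24939619] [-1.68086736e+01  1.54915654e+01  1.02772395e+02  5.96708189e-02
  6.17772062e+01 -1.11812888e+02]
[ 0.01 -0.    0.02 -0.27 -3.3   1.64]
```

>>> send_rows:
  commands:
    - [0,0,0,-0.27,-3.3,0,1]
    - [0,0,0,-0.27,-3.3,0,1]
    - [0,0,0,-0.27,-3.3,0,1]
    - [0,0,0,-0.27,-3.3,0,1]
    - [0,0,0,-0.27,-3.3,0,1]
    - [0,0,0,-0.27,-3.3,0,1]

```text
time_s: 2.32
position: [0.477, -0.119, 0.2491]
tcp_rot: [[-0.996, -0.086, -0.002], [-0.086, 0.996, 0.002], [0.001, 0.002, -1.0]]
force: [-0.8, 0.6, -0.2]
opening: 1.002
grasp_force: 0.0
```

```bash
python3 - <<'E'
from h import *
from rig import read_state,optics
s=read_state();print(s['time_s'],s['position'],s['joint_positions'])
print(rel(s,(.4776,-.1207,.2),94.87))
w=optics.capture('wrist');cv2.imwrite('pics/w.png',w['image'])
# knob prediction
T=np.linalg.inv(w['T_tool_cam']);P=np.array([.4776,-.1207,.108]);t=np.array(s['tcp_rot']).T@(P-s['position'])
w['extrinsics']=T;print(proj(w,t))
h=cv2.cvtColor(w['image'],cv2.COLOR_BGR2HSV);m=(((h[...,0]<8)|(h[...,0]>172))&(h[...,1]>170)&(h[...,2]>80)).astype(np.uint8)
print(cv2.connectedComponentsWithStats(m)[2:])
E
```

```text
2.3167 [ 0.47697566 -0.11897773  0.249087  ] [-2.70868577e+01  1.80019735e+01  9.88776420e+01  5.43000460e-02
  6.32478882e+01 -1.22029151e+02]
[ 0.02 -0.02  0.01 -0.02 -0.06  1.64]
[[280.65653948 204.64992577]]
(array([[     0,      0,    560,    420, 234650],
       [   271,    192,     21,     28,    550]], dtype=int32), array([[279.49686768, 209.50940124],
       [280.83636364, 205.48909091]]))
```

View pics/w.png

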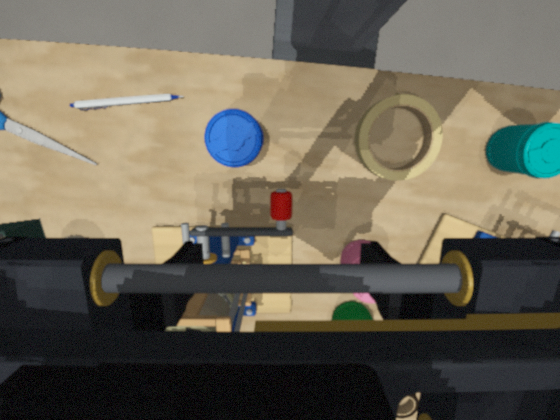

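The knob is at wrist pixel (281,205), within 1 px of the prediction, so I'm descending.

>>> send_rows:
  commands:
    - [0,0,0,0,-0.05,1,1]
    - [0,0,0,0,-0.05,2,1]
    - [0,0,0,0,-0.05,3,1]
    - [0,0,0,0,-0.05,4,1]
    - [0,0,0,0,-0.05,4.8,1]
    - [0,0,0,0,-0.05,5.33,1]
    - [0,0,0,0,-0.05,5.33,1]
    - [0,0,0,0,-0.05,5.33,1]
    - [0,0,0,0,-0.05,5.33,1]
    - [0,0,0,0,-0.05,5.33,0]
    - [0,0,0,0,-0.05,5.33,0]
    - [0,0,0,0,-0.05,5.33,0]
    - [0,0,0,0,-0.05,5.33,0]
    - [0,0,0,0,-0.05,5.33,0]
    - [0,0,0,0,-0.05,5.33,0]
    - [0,0,0,0,-0.05,5.33,0]
    - [0,0,0,0,-0.05,5.33,0]
    - [0,0,0,0,-0.05,5.33,0]
    - [0,0,0,0,-0.05,5.33,0]
    - [0,0,0,0,-0.05,5.33,0]

```text
time_s: 4.03
position: [0.4771, -0.1195, 0.0893]
tcp_rot: [[-0.997, -0.08, -0.001], [-0.08, 0.997, 0.006], [0.001, 0.006, -1.0]]
force: [5.2, 19.8, -0.1]
opening: 0.249
grasp_force: 9.3
```

```bash
python3 - <<'E'
from h import *
from rig import read_state
s=read_state();print(s['time_s'],s['position'],s['opening'],s['grasp_force'],s['force'],s['joint_positions'])
e=np.array([.0849,-.9964,0])
for a in range(0,181,10):
    t=np.radians(a);d=.08*((1-np.cos(t))*e+np.sin(t)*np.array([0,0,1]))
    print(a,np.round(np.array(s['tcp_rot']).T@d/.03,2))
E
```

```text
4.0333 [ 0.47705845 -0.11947261  0.08930958] 0.2485455742294293 9.285014826864426 [ 5.19093234 19.8167699  -0.10194009] [ -27.28655459   32.6949718   107.60990236    0.44561013   39.9319594
 -122.23626289]
0 [0. 0. 0.]
10 [ 0.   -0.04 -0.46]
20 [ 0.   -0.15 -0.91]
30 [-0.   -0.35 -1.34]
40 [-0.   -0.61 -1.72]
50 [-0.   -0.94 -2.05]
60 [-0.   -1.32 -2.32]
70 [-0.01 -1.74 -2.52]
80 [-0.01 -2.19 -2.64]
90 [-0.01 -2.65 -2.68]
100 [-0.01 -3.11 -2.65]
110 [-0.01 -3.56 -2.53]
120 [-0.02 -3.99 -2.34]
130 [-0.02 -4.37 -2.07]
140 [-0.02 -4.7  -1.74]
150 [-0.02 -4.97 -1.37]
160 [-0.02 -5.17 -0.95]
170 [-0.02 -5.29 -0.5 ]
180 [-0.02 -5.33 -0.03]
```

Gripped at an opening of 21.6 mm, about the knob's diameter. The 20 N side force means I'm roughly 1 mm too far right, so I'm easing that off and swinging the first half.

>>> send_rows:
  commands:
    - [0,0,0,0,0.04,-0.1,0]
    - [0,0,0,0,0.03,-0.3,0]
    - [0,0,0,0,0,-0.46,0]
    - [0,0,0,0,-0.05,-0.69,0]
    - [0,0,0,0,-0.12,-0.91,0]
    - [0,0,0,0,-0.21,-1.13,0]
    - [0,0,0,0,-0.32,-1.34,0]
    - [0,0,0,0,-0.44,-1.53,0]
    - [0,0,0,0,-0.58,-1.72,0]
    - [0,0,0,0,-0.74,-1.89,0]
    - [0,0,0,0,-0.91,-2.05,0]
    - [0,0,0,0,-1.1,-2.19,0]
    - [0,0,0,0,-1.29,-2.32,0]
    - [0,0,0,0,-1.5,-2.43,0]
    - [0,0,0,0,-1.71,-2.52,0]
    - [0,0,0,0,-1.94,-2.59,0]
    - [0,0,0,0,-2.16,-2.64,0]
    - [0,0,0,0,-2.39,-2.67,0]
    - [0,0,0,0,-2.62,-2.68,0]

```text
time_s: 5.62
position: [0.4843, -0.2015, 0.1694]
tcp_rot: [[-0.996, -0.084, -0.001], [-0.084, 0.996, 0.0], [0.0, 0.0, -1.0]]
force: [1.4, 1.2, -8.2]
opening: 0.244
grasp_force: 30.0
```

```bash
python3 - <<'E'
from h import *
from rig import read_state,optics
s=read_state();print(s['time_s'],s['position'],s['opening'],s['grasp_force'],s['force'])
e=np.array([.0849,-.9964,0]);print('deg from knob', np.degrees(np.arctan2(s['position'][2]-.0893,.08-(s['position']-[.4776,-.1205,0])@e)))
d=optics.capture('scene');cv2.imwrite('pics/s1.png',cv2.resize(d['image'][90:240,270:420],None,fx=4,fy=4))
E
```

```text
5.6167 [ 0.4842622  -0.20152146  0.16941626] 0.2442176904717616 29.955696912948042 [ 1.442834    1.16217552 -8.1783042 ]
deg from knob 90.92633873006285
```

View pics/s1.png

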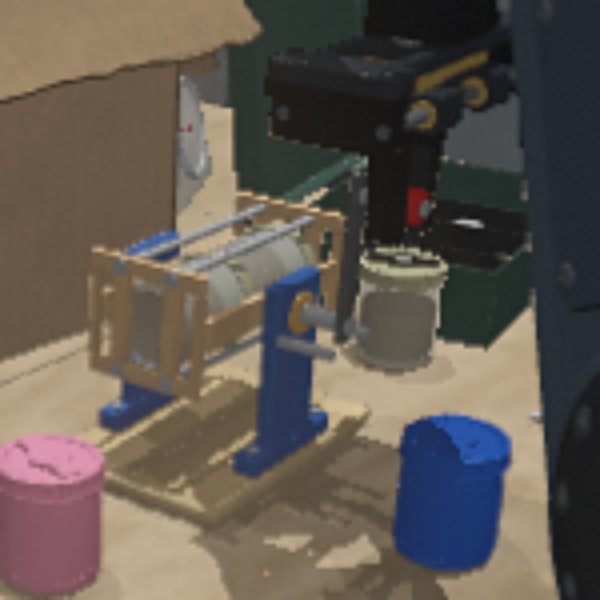

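The cage is at 90° and the knob is held (crop 418,207). Now the second half.

>>> send_rows:
  commands:
    - [0,0,0,0,-0.23,0.0,0]
    - [0,0,0,0,-0.46,0.04,0]
    - [0,0,0,0,-0.69,0.09,0]
    - [0,0,0,0,-0.91,0.16,0]
    - [0,0,0,0,-1.13,0.25,0]
    - [0,0,0,0,-1.33,0.36,0]
    - [0,0,0,0,-1.53,0.49,0]
    - [0,0,0,0,-1.72,0.63,0]
    - [0,0,0,0,-1.89,0.79,0]
    - [0,0,0,0,-2.04,0.96,0]
    - [0,0,0,0,-2.18,1.15,0]
    - [0,0,0,0,-2.31,1.34,0]
    - [0,0,0,0,-2.42,1.55,0]
    - [0,0,0,0,-2.51,1.77,0]
    - [0,0,0,0,-2.58,1.99,0]
    - [0,0,0,0,-2.63,2.22,0]
    - [0,0,0,0,-2.66,2.45,0]
    - [0,0,0,0,-2.67,2.6,0]
    - [0,0,0,0,-2.67,2.7,0]
    - [0,0,0,0,-2.67,2.7,0]

```text
time_s: 7.33
position: [0.4908, -0.2786, 0.0894]
tcp_rot: [[-0.996, -0.084, -0.002], [-0.084, 0.996, 0.004], [0.001, 0.004, -1.0]]
force: [2.4, 7.8, -0.3]
opening: 0.245
grasp_force: 30.0
```

```bash
python3 - <<'E'
from h import *
from rig import read_state,optics
s=read_state();print(s['time_s'],s['position'],s['opening'],s['grasp_force'],s['force'],s['joint_positions'])
E
```

```text
7.3333 [ 0.49081927 -0.27860221  0.08935719] 0.24520403774092317 29.96952565619722 [ 2.35530391  7.76720191 -0.25845949] [ -40.98876133   36.42034902   97.11974083    0.16347453   46.68740612
 -135.94535689]
```

>>> send_rows:
  commands:
    - [0,0,0,0,0.03,0,0.6]
    - [0,0,0,0,0.03,0,0.6]
    - [0,0,0,0,0.03,0,0.6]
    - [0,0,0,0,0.03,0,0.6]
    - [0,0,0,0,0.03,0,0.6]
    - [0,0,0,0,0.03,0,0.6]
    - [0,0,0,0,0.03,-0.3,0.6]
    - [0,0,0,0,0.03,-1,0.6]
    - [0,0,0,0,0.03,-2,0.6]
    - [0,0,0,0,0.03,-3,0.6]
    - [0,0,0,0,0.03,-4,0.6]
    - [0,0,0,0,0.03,-5,0.6]
    - [0,0,0,1,0.03,-5.3,0.6]
    - [0,0,0,2,0.03,-5.3,0.6]
    - [0,0,0,2,0.03,-5.3,0.6]
    - [0,0,0,2,0.03,-5.3,0.6]
    - [0,0,0,2,0.03,-5.3,0.6]
    - [0,0,0,2,0.03,-5.3,0.6]

```text
time_s: 8.83
position: [0.4321, -0.285, 0.2482]
tcp_rot: [[-0.996, -0.085, 0.001], [-0.085, 0.996, -0.0], [-0.001, -0.0, -1.0]]
force: [-0.7, -0.3, 0.1]
opening: 0.599
grasp_force: 0.0
```

```bash
python3 - <<'E'
from h import *
from rig import read_state,optics
s=read_state();print(s['time_s'],s['position'],s['opening'],s['force'])
a=optics.capture('scene')['image'];b=optics.capture('top')['image']
o=np.zeros((560,800,3),np.uint8);o[:400,:400]=cv2.resize(a[100:240,260:400],(400,400));o[:300,400:]=cv2.resize(b[110:290,320:560],(400,300))
o[300:560,400:747]=cv2.resize(b,(347,260));cv2.imwrite('pics/f.png',o)
E
```

```text
8.8333 [ 0.43209988 -0.28503496  0.24817407] 0.5994454965758442 [-0.73062876 -0.27441594  0.1050288 ]
```

View pics/f.png

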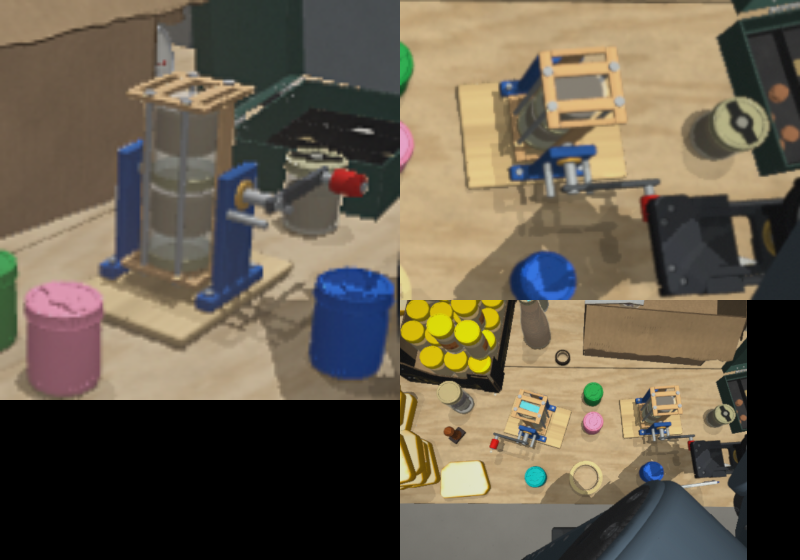

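The pair is upside down and the knob is released on the right (crop 350,182). I'll wait a second and then check that it rests at the stop.

>>> send_rows:
  commands:
    - [0,0,0,0,0,0,0.6]
    - [0,0,0,0,0,0,0.6]
    - [0,0,0,0,0,0,0.6]
    - [0,0,0,0,0,0,0.6]
    - [0,0,0,0,0,0,0.6]
    - [0,0,0,0,0,0,0.6]
    - [0,0,0,0,0,0,0.6]
    - [0,0,0,0,0,0,0.6]
    - [0,0,0,0,0,0,0.6]
    - [0,0,0,0,0,0,0.6]
    - [0,0,0,0,0,0,0.6]
    - [0,0,0,0,0,0,0.6]

```text
time_s: 9.93
position: [0.4313, -0.2848, 0.2481]
tcp_rot: [[-0.996, -0.085, 0.0], [-0.085, 0.996, -0.0], [-0.0, -0.0, -1.0]]
force: [0.2, 0.2, -0.4]
opening: 0.601
grasp_force: 0.0
```

```bash
python3 - <<'E'
from h import *
from rig import optics
d=optics.capture('scene');print(red(d['image'],(382,164)),red(d['image'],(195,256)))
for a in(160,170,180):
    t=np.radians(a);print(a,proj(d,[.4776+.0849*.08*(1-np.cos(t)),-.1205-.9964*.08*(1-np.cos(t)),.108+.08*np.sin(t)]))
E
```

```text
(array([381.5, 163.5]), np.int64(84)) (array([195.5, 256. ]), np.int64(120))
160 [[381.12441548 153.29362157]]
170 [[381.19255295 158.06964466]]
180 [[380.80201197 163.20022001]]
```

The knob is at 180°, and the other stand's knob hasn't moved.

```bash
python3 -c "
from rig import bot;print(bot.hand_in())"
```

```text
the job is handed in; nothing more can be done
None
```

The pair stand's crank went smoothly over to the far stop (knob measured at 180°), so both jars are upside down with the lower one on top; I let go of the knob, left the single-jar stand untouched, and handed the job in at about 10 s.

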